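Put the balance's weight set back in its case

TASK

Put the four knob weights of the set back into the open wooden weight case, each standing upright on the floor of its own well: the biggest weight in the biggest well, and so on down by size to the smallest weight in the smallest well. Set them down gently, without dropping them or knocking them over. The plain cylinder without a knob and the weight with a wire hook do not belong to the set: leave them and the amber bottle where they stand.

Things in the scene. Friction and masses are not known exactly. Their poses are not given: they have to be found in the camera images.
- weight_500: The 500 g weight of the set: bright stainless steel, upright cylindrical body of diameter 38 and height 50 mm, on it a neck of diameter 14 and height 5 mm, on that a round knob of diameter 22 and height 12 mm; 67 mm tall in all. Stands loose on the bench. Origin at the centre of its underside, z up along its axis; the yaw means nothing.
- weight_200: The 200 g weight of the set: bright stainless steel, upright cylindrical body of diameter 28 and height 37 mm, on it a neck of diameter 11 and height 4 mm, on that a round knob of diameter 16 and height 9 mm; 50 mm tall in all. Stands loose on the bench. Origin at the centre of its underside, z up along its axis; the yaw means nothing.
- weight_100: The 100 g weight of the set: bright stainless steel, upright cylindrical body of diameter 22 and height 28 mm, on it a neck of diameter 9 and height 3 mm, on that a round knob of diameter 13 and height 7 mm; 38 mm tall in all. Stands loose on the bench. Origin at the centre of its underside, z up along its axis; the yaw means nothing.
- weight_50: The 50 g weight of the set: bright stainless steel, upright cylindrical body of diameter 18 and height 20 mm, on it a neck of diameter 7.5 and height 3 mm, on that a round knob of diameter 11 and height 6 mm; 29 mm tall in all. Stands loose on the bench. Origin at the centre of its underside, z up along its axis; the yaw means nothing.
- weight_case: Open brown wooden case, fixed, lying flat, turned any way: block 220 (x) x 82 (y) x 36 mm high. Origin: centre of underside, z up. Four round wells, blue felt floors, in a row on y = 0, 8 mm play round each weight. 500 g: x = -73, diameter 54, floor 16 mm above the bench; 200 g: x = -14, dia 44, floor 20; 100 g: x = +37, dia 38, floor 24; 50 g: x = +83, dia 34, floor 26.
- plain_cylinder: Look-alike, not of the set: plain stainless cylinder with a flat top and no knob, diameter 24, 55 mm tall, 200 g, standing loose. Origin at the centre of its underside. Stays where it is.
- hook_weight: Look-alike, not of the set: squat stainless cylinder of diameter 33 and height 29 mm with a 4 mm wire hook on top (17 mm wide, 56 mm tall in all), about 200 g, standing loose. Origin at the centre of its underside. Stays where it is.
- case_lid: The case's wooden lid, lying closed side up on the bench, fixed: a plain brown block with no wells, 220 (x) by 82 (y) by 56 mm high, with a small brass plate on top. Origin at the centre of its underside, x along its length. Lies on the other side of the weights from the case.
- amber_bottle: Amber glass bottle with black cap and paper label, diameter 44, 85 mm tall, about 120 g, standing loose beyond the weights. Origin at the centre of its underside. Stays where it is.
Not all that is in view belongs to the job. What is shaped like the weight_100 but green is not meant. What is shaped like the weight_200 but green is not meant.

How it is judged (in metres and radians):
At the end, for the whole second after the job is handed in: Each knob weight in its own well by size: within 12 mm of the well's centre along the case's x and y, within 3 mm of its floor, upright within 0.1 rad, released, at rest; plain cylinder, hook weight and amber bottle within 20 mm of where they stood, upright within 0.2 rad (x of weight_500 in the frame of weight_case between -0.085 and -0.061 m and y of weight_500 in the frame of weight_case between -0.012 and 0.012 m and z of weight_500 in the frame of weight_case between 0.013 and 0.019 m and angle between each of weight_500, weight_200, weight_100, weight_50's own z axis and vertical below 0.1 rad and linear speed of each of weight_500, weight_200, weight_100, weight_50 below 0.02 m/s and contact force between the fingers and weight_500 below 0.05 N and x of weight_200 in the frame of weight_case between -0.026 and -0.002 m and y of weight_200 in the frame of weight_case between -0.012 and 0.012 m and z of weight_200 in the frame of weight_case between 0.017 and 0.023 m and contact force between the fingers and weight_200 below 0.05 N and x of weight_100 in the frame of weight_case between 0.025 and 0.049 m and y of weight_100 in the frame of weight_case between -0.012 and 0.012 m and z of weight_100 in the frame of weight_case between 0.021 and 0.027 m and contact force between the fingers and weight_100 below 0.05 N and x of weight_50 in the frame of weight_case between 0.071 and 0.095 m and y of weight_50 in the frame of weight_case between -0.012 and 0.012 m and z of weight_50 in the frame of weight_case between 0.023 and 0.029 m and contact force between the fingers and weight_50 below 0.05 N and distance of each of plain_cylinder, hook_weight, amber_bottle from where it was at the start of the episode below 0.02 m and angle between each of plain_cylinder, hook_weight, amber_bottle's own z axis and vertical below 0.2 rad); the robot touches nothing.
It fails at once if the plain cylinder is moved by more than 20 mm or tipped (distance of plain_cylinder from where it was at the start of the episode above 0.02 m or angle between plain_cylinder's own z axis and vertical above 0.3 rad).
It fails at once if the hook weight is moved by more than 20 mm or tipped (distance of hook_weight from where it was at the start of the episode above 0.02 m or angle between hook_weight's own z axis and vertical above 0.3 rad).
It fails at once if the amber bottle is moved by more than 20 mm or tipped (distance of amber_bottle from where it was at the start of the episode above 0.02 m or angle between amber_bottle's own z axis and vertical above 0.3 rad).
It fails at once if a weight of the set is knocked over (more than 50 degrees off upright) (angle between any of weight_500, weight_200, weight_100, weight_50's own z axis and vertical above 0.87 rad).
It fails at once if a weight of the set is dropped (falls free of the fingers faster than 0.6 m/s, about 20 mm) ((linear speed of weight_500 above 0.6 m/s and contact force between the fingers and weight_500 below 0.01 N) or (linear speed of weight_200 above 0.6 m/s and contact force between the fingers and weight_200 below 0.01 N) or (linear speed of weight_100 above 0.6 m/s and contact force between the fingers and weight_100 below 0.01 N) or (linear speed of weight_50 above 0.6 m/s and contact force between the fingers and weight_50 below 0.01 N)).
It also fails if it takes over 115 s, if anything falls off the work surface, if the arm or the gripper's body presses on something with over 40 N, if the wrist force passes 120 N, or if a joint passes its speed limit or range.

ROBOT

A 6-joint arm with a two-finger parallel gripper is mounted at the origin on the work surface. World frame = base frame: x ahead of the robot, y to its left, z up, the work surface at z = 0. Lengths are in mm, angles in rad, forces in N, time in s.
With the tool pointing down it reaches from about 275 to 1000 mm from the base axis. Payload 8.4 kg.
Tool frame: the origin (TCP) lies on the centre line of the jaws, within the pads' length; the fingertips stand 17 mm ahead of it and the grasp point (between the pads) lies 2 mm behind it (r.tcp_to_tips is the z of the fingertips in the tool frame, in mm); z points along the fingers, y is the direction in which the jaws open and shut (so a half turn about z gives the same grasp; the last joint's range is limited). The gripper opens to 85 mm and grips with 20 to 120 N. Pads are 22 mm wide; open, the fingers measure 114 mm over their backs; the gripper's body (76 mm by 85 mm) begins 54 mm behind the grasp point. The pads swing forward as they close: fully open they stand 13 mm farther back than shut.
Start: joints at [1.284, 0.353, 1.633, -0, 1.155, -0.002], TCP at [175.602, 599.827, 248.281] pointing down, gripper open.
Joint ranges: [-2.63, 2.63], [-0.92, 2.1], [0.06, 2.66], [-1.3, 4.44], [0, 2.69], [-3.02, 3.02]. Speed limits (rad/s): [2.22, 2.22, 2.79, 3.14, 3.14, 3.14].

INTERFACE

Orientations are given as [roll, pitch, yaw] about the fixed x, y, z axes, in that order (R = Rz(yaw) Ry(pitch) Rx(roll)).
In Python, from rig import r, cams, job gives the robot as it stands.
- The arm moves only by the tool drive_tool, never from a script. Its argument "deltas" is a list of rows, each a list of 4 numbers: the shift along the tool's x, y, z in cm, then the turn about the tool's z in rad. In form: [[x, y, z, roll], ...]. A call has 1 to 12 rows; each row shifts and turns the commanded pose from where the row before left it, along the tool's axes as they then stand; what a row does not reach is not made up. A row lasts 1/12 s, in which the tool goes at most 41.7 mm and 7.16 degrees, less where a joint would pass 70% of its speed; a pose out of reach is approached as far as the arm can. A call with a gripper value outside its range is refused whole. "jaw" is the closure, from 0 (fully open) to 1 (shut), set as the call begins (left out, the last holds). The fingers move at their own pace and stop on an object; "force" is the grip in N (left out, the last holds). Time passes only in rows, so rows that do not move let the fingers close. It gives the time, the measured TCP pose, the force and the opening at its end, in the units of the state.
- r.sense(): the state, without advancing time (a new reading comes with each control period).
- cams.grab_frame(name): name is "scene" or "top"; returns (picture, depth): 384x512x3 uint8, red, green, blue; 384x512 float32, mm along the optical axis (not along the pixel's ray), 0 where there is no reading.
- cams.camera_params(name): a dict with "fx", "fy", "cx", "cy" (pixels), "R" (3x3) and "t" (3): a world point X has camera coordinates R X + t. Camera axes: x right, y down, z forward; pixel columns grow to the right and rows downward; lengths in mm; the calibration is good to about 2 mm. A picture is of the moment at which its call begins. camera_params takes no time and is no camera call.
- job.sign_off(): hands the job in, once; it reports no verdict.
The state is a dict: "clock": time; "qpos": joint angles; "qvel": joint speeds; "joint_efforts": joint torques, N m; "eef_pos": TCP position; "tcp_rot": TCP orientation; "contact_force": force on the tool from outside, world axes, zero at the start; "wrist_torque": the same for the moment, N m; "opening": opening from 0.0 (shut) to 1.0 (fully open).
Only numpy, scipy, OpenCV 4.12 (cv2) and the standard library are available. Lean on these libraries where they do the work, as an engineer would, in place of code of your own. Each camera call takes 0.05 s, during which the arm holds its last target. There are 200 camera calls.

## Working session

There is one attempt and no reset: what is moved stays moved. The work goes in short steps, Python scripts to look and compute and a tool call to move; the robot and the scene stay as the last step left them, time stands still between calls to the robot, and variables do not carry over. Pictures are saved under pics/ and viewed, about 12 in all and at most 16, crops included, and the job is handed in when it is done.

Besides the shell and the picture viewer there is one more tool, called after ">>>" by a JSON object that holds its "method" and its "body". drive_tool: Moves the arm, as the interface text tells. Its arguments: {"type":"object","properties":{"deltas":{"type":"array"},"jaw":{"type":"number"},"force":{"type":"number"}},"required":["deltas"]}

```bash
mkdir -p pics; python3 - <<'E'
from rig import r,cams,job
import cv2,numpy as np
print(r.sense(), r.tcp_to_tips)
for n in("top","scene"):
    p,d=cams.grab_frame(n); np.savez(f"{n}0.npz",p=p,d=d)
    cv2.imwrite(f"pics/{n}0.png",cv2.resize(p[:,:,::-1],(800,600)))
    c=cams.camera_params(n); print(n,c["fx"],c["cx"],c["cy"],c["R"],c["t"],-np.array(c["R"]).T@c["t"])
E
```

```text
{'clock': 0.0, 'qpos': array([ 1.28363686e+00,  3.53642617e-01,  1.63416735e+00, -5.39298108e-05,
        1.15520136e+00, -2.42536005e-03]), 'qvel': array([-0.00086721, -0.00020718,  0.00043134,  0.00165939,  0.00016954,
       -0.00022025]), 'joint_efforts': array([ 1.23670168e-03, -6.05251694e+01, -3.42090297e+01,  1.96454716e-04,
        9.06103291e-03,  1.59944352e-05]), 'eef_pos': array([175.46085807, 599.37356269, 247.55091111]), 'tcp_rot': array([-3.14017386e+00,  4.58672303e-05,  2.85688039e+00]), 'contact_force': array([-0.09441419, -0.56438129, -0.14175064]), 'wrist_torque': array([ 0.02282405, -0.01352907, -0.01077797]), 'opening': 1.0010105275175878} 17.0
top 401.8286972129765 256.300238689147 182.99167601198826 [[-5.66456128e-02 -9.98394330e-01 -1.90649279e-04]
 [-9.77823917e-01  5.55170761e-02 -2.01936230e-01]
 [ 2.01622572e-01 -1.12523801e-02 -9.79398653e-01]] [ 24.60000676 608.54670841 920.11795175] [ 410.92846086    1.12929029 1024.05460135]
scene 349.1701354889701 258.863865956855 192.3706774705714 [[ 0.36495378  0.93083382 -0.01889816]
 [ 0.57891997 -0.24278167 -0.7784014 ]
 [-0.72915047  0.27314001 -0.62748237]] [-226.59515499 -328.42927852 1246.9464961 ] [1182.04264963 -209.40515432  522.50490444]
```

View pics/top0.png

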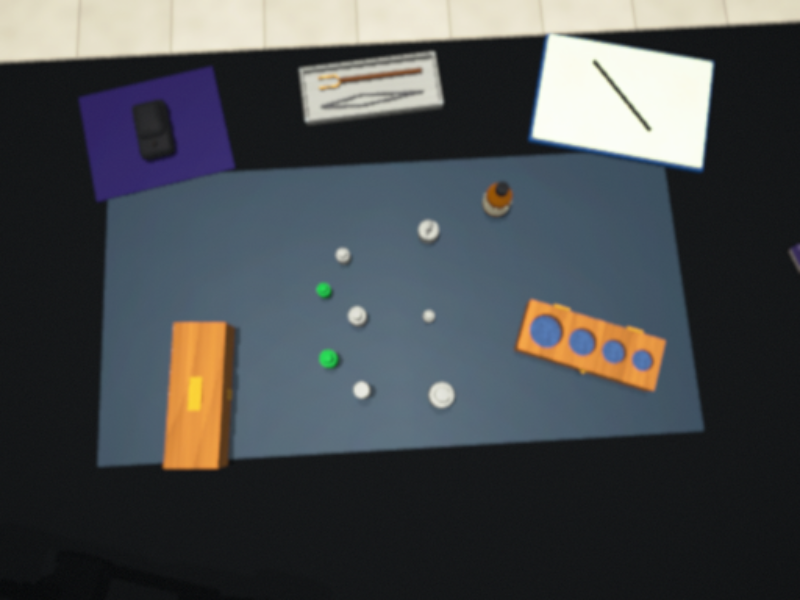

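View pics/scene0.png

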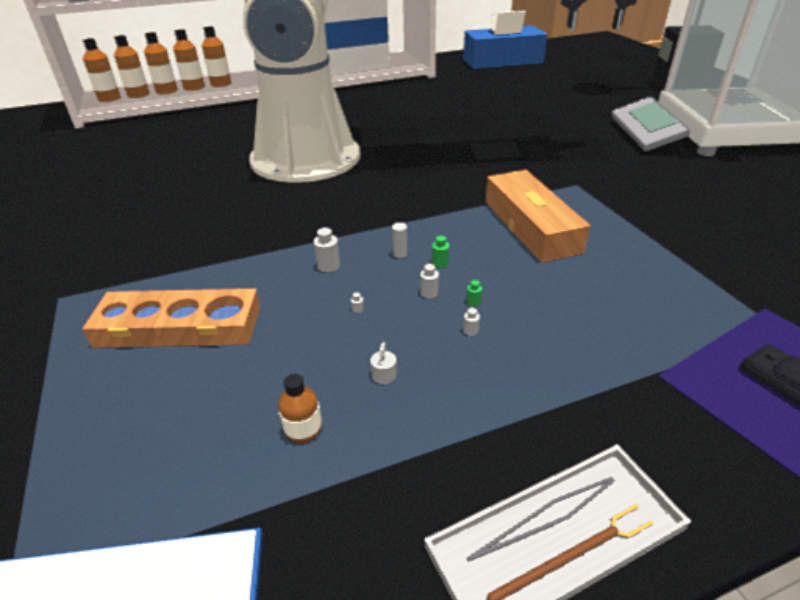

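```bash
cat > h.py <<'E'
from rig import r,cams,job
import cv2,numpy as np
def cloud(n,p,d):
    c=cams.camera_params(n); v,u=np.mgrid[:384,:512]
    P=np.stack([(u-c["cx"])/c["fx"]*d,(v-c["cy"])/c["fy"]*d,d],-1)
    W=(P-np.array(c["t"]))@np.array(c["R"]); W[d==0]=np.nan
    return W
def cast(n,u,v,z):
    c=cams.camera_params(n);R=np.array(c["R"]);o=-R.T@c["t"]
    k=R.T@np.array([(u-c["cx"])/c["fx"],(v-c["cy"])/c["fy"],1]); return (o+k*(z-o[2])/k[2])[:2]
def blobs(n,p,d,verbose=True):
    W=cloud(n,p,d); hsv=cv2.cvtColor(p,cv2.COLOR_RGB2HSV)
    inb=(abs(W[...,0]-450)<220)&(abs(W[...,1])<420)
    m=((hsv[...,1]<70)&(hsv[...,2]>95)&inb&(W[...,2]>-15)).astype(np.uint8)
    N,L,S,C=cv2.connectedComponentsWithStats(m)
    out=[]
    for i in range(1,N):
        if S[i,4]<25: continue
        q=W[L==i]; h=np.nanpercentile(q[:,2],95)
        out.append((C[i],S[i,4],h,cast(n,*C[i],h/2)))
        if verbose: print(n,C[i].round(1),S[i,4],S[i,2:4],'h%.0f'%h,'mid',out[-1][3].round(1),'topmean',np.nanmean(q[q[:,2]>h-5],0).round(1))
    return out
def case(n,p,d):
    W=cloud(n,p,d); hsv=cv2.cvtColor(p,cv2.COLOR_RGB2HSV)
    m=((hsv[...,0]<22)&(hsv[...,1]>120)&(hsv[...,2]>90)&(abs(W[...,2]-36)<7)&(W[...,1]<-120)&(W[...,0]<560)&(W[...,0]>250)).astype(np.uint8)
    m=cv2.morphologyEx(m,cv2.MORPH_OPEN,np.ones((3,3)))
    v,u=np.nonzero(m); q=np.array([cast(n,a,b,36) for a,b in zip(u,v)],np.float32)
    print('case',n,len(q),cv2.minAreaRect(q))
    b=((hsv[...,0]>98)&(hsv[...,0]<130)&(hsv[...,1]>120)&(hsv[...,2]>90)&(W[...,1]<-120)&(W[...,0]<560)&(W[...,0]>250)).astype(np.uint8)
    N,L,S,C=cv2.connectedComponentsWithStats(b)
    for i in range(1,N):
        if S[i,4]>25: print('felt',C[i].round(1),S[i,4],cast(n,*C[i],22).round(1), cast(n,*C[i],36).round(1))
E
python3 - <<'E'
from h import *
for n in("top","scene"):
    f=np.load(f"{n}0.npz"); blobs(n,f["p"],f["d"]); case(n,f["p"],f["d"])
E
```

```text
top [219.1 166.4] 28 [8 6] h29 mid [667.9  83.2] topmean [667.6  81.4  28.1]
top [206.1 173.7] 63 [19  8] h4 mid [653.6 118.7] topmean [653.5 118.6   1.6]
top [247.3 182.5] 279 [44 21] h3 mid [624.   12.8] topmean [624.3  12.9   1. ]
top [195.9 188.9] 91 [14 10] h4 mid [614.6 146.4] topmean [615.3 146.3   1.2]
top [281.4 192.9] 109 [18 21] h4 mid [591.6 -74. ] topmean [592.4 -73.8   1.1]
top [229.7 246.6] 9862 [165 104] h5 mid [462.1  65.4] topmean [466.   65.1   5.7]
top [362.6 204. ] 173 [92 37] h4 mid [ 551.  -280.1] topmean [ 550.7 -279.8    1.4]
top [170.4 200.8] 158 [23 14] h4 mid [587.2 212.8] topmean [587.2 212.2   1.5]
top [347.7 211.9] 52 [20 21] h39 mid [ 530.5 -235.7] topmean [ 510.5 -226.    37.6]
top [118.9 231.5] 243 [58 91] h3 mid [515.7 344.1] topmean [517.1 345.4   1.2]
top [372.  218.8] 45 [17 17] h36 mid [ 510.  -295.1] topmean [ 493.8 -282.1   35.7]
top [297.7 221.4] 46 [11 10] h3 mid [ 515.6 -110.2] topmean [ 515.6 -110.1    0.9]
top [391.9 225. ] 41 [15 15] h37 mid [ 491.5 -342.8] topmean [ 481.4 -327.5   36.3]
top [308.7 239.8] 89 [11 19] h4 mid [ 467.7 -134.3
[... 813 characters left out ...]
430.2 -243.4] topmean [ 4.295e+02 -2.435e+02  1.000e-01]
scene [163.6 202.2] 44 [ 9 36] h2 mid [ 524.3 -199.4] topmean [ 5.225e+02 -1.991e+02  5.000e-01]
scene [228.1 193.2] 115 [10 15] h29 mid [566.9 -55.1] topmean [567.9 -56.3  27.9]
scene [301.6 201.1] 39 [12 13] h37 mid [661.6  86.5] topmean [669.1  78.4  37.4]Traceback (most recent call last):
  File "<stdin>", line 3, in <module>
  File "h.py", line 27, in case
    v,u=np.nonzero(m); q=np.array([cast(n,a,b,36) for a,b in zip(u,v)],np.float32)
                                   ~~~~^^^^^^^^^^
  File "h.py", line 9, in cast
    c=cams.camera_params(n);R=np.array(c["R"]);o=-R.T@c["t"]
ValueError: time passes only in moves, steps and waits
```

```bash
python3 - <<'E'
s=open('h.py').read()
s=s.replace("def cloud","CP={n:cams.camera_params(n) for n in('top','scene')}\ndef cloud").replace("c=cams.camera_params(n)","c=CP[n]")
s=s.replace("abs(W[...,0]-450)<220","abs(W[...,0]-540)<260").replace("(W[...,2]>-15)","(W[...,2]>8)&(W[...,1]>-180)")
s=s.replace("W[...,2]-36)<7","W[...,2]-36)<8")
open('h.py','w').write(s)
E
python3 - <<'E'
from h import *
for n in("top","scene"):
    f=np.load(f"{n}0.npz"); blobs(n,f["p"],f["d"]); case(n,f["p"],f["d"])
E
```

```text
top [312.9 132.3] 50 [11 14] h37 mid [ 745.1 -166.5] topmean [ 744.3 -164.8   35.1]
top [273.9 147.2] 146 [13 14] h53 mid [707.9 -60.9] topmean [708.8 -61.   53.3]
top [219.2 163. ] 67 [ 9 11] h39 mid [675.8  82.1] topmean [675.7  81.2  37.5]
top [228.5 201.7] 113 [12 13] h51 mid [572.5  62.1] topmean [572.3  62.3  49.8]
top [274.  201.4] 43 [7 8] h29 mid [568.4 -52.6] topmean [568.3 -53.1  28.4]
top [231.4 248.7] 85 [10 11] h57 mid [455.3  59.8] topmean [454.3  59.   55.2]
top [282.1 251.9] 206 [17 16] h68 mid [440.6 -63.2] topmean [440.5 -62.9  66.8]
case top 1882 ((506.0451965332031, -304.7208557128906), (221.49923706054688, 86.85513305664062), 70.06792449951172)
felt [348.6 211.7] 228 [ 530.6 -237.6] [ 529.  -234.2]
felt [371.9 218.6] 140 [ 510.  -293.8] [ 508.6 -289.7]
felt [392.  224.8] 99 [ 491.9 -342.2] [ 490.8 -337.4]
felt [410.4 230.2] 73 [ 475.9 -386. ] [ 475.  -380.6]
scene [255.  152.1] 169 [ 9 20] h55 mid [445.7  58.4] topmean [454.9  55.4  53.9]
scene [208.3 159.2] 331 [16 26] h67 mid [438.8 -66.2] topmean [440.7 -66.4  66. ]
scene [274.1 178.7] 186 [12 20] h50 mid [569.5  59.6] topmean [571.9  58.3  48.8]
scene [227.5 192.5] 67 [ 8 11] h29 mid [564.  -55.8] topmean [567.8 -56.1  28.2]
scene [300.9 204.6] 128 [11 15] h38 mid [672.3  79.5] topmean [674.9  78.1  36.6]
scene [244.7 232.8] 274 [17 25] h48 mid [711.6 -65.4] topmean [711.3 -65.6  51.1]
scene [200.1 270.4] 114 [10 22] h39 mid [ 765.7 -170.2] topmean [ 770.6 -170.3   37.8]
case scene 1789 ((508.0960388183594, -307.37371826171875), (223.17178344726562, 90.02058410644531), 69.53245544433594)
felt [ 73.6 199.1] 28 [ 460.5 -387.7] [ 480.7 -382.7]
felt [117.4 199.1] 32 [ 499.3 -295.1] [ 518.4 -292.7]
felt [147.4 197.7] 27 [ 520.9 -231.2] [ 539.4 -230.6]
```

>>> {"method": "drive_tool", "body": {"deltas": [[0,0,0,0.12],[0,0,0,0.12],[0,0,0,0.12],[0,0,0,0.12],[0,0,0,0.12],[0,0,0,0.12],[0,0,0,0.12],[0,0,0,0.12],[0,0,0,0.12],[0,0,0,0.12],[0,0,0,0.12],[0,0,0,0.12]], "jaw": 0.2, "force": 40}}

```text
clock: 1.1
eef_pos: [175.5, 599.6, 247.8]
tcp_rot: [-3.141, 0.001, 1.411]
contact_force: [0.0, 0.4, 0.1]
opening: 0.799
```

>>> {"method": "drive_tool", "body": {"deltas": [[0,0,0,0.1],[0,0,0,0.1],[0,0,0,0],[0,0,0,0]]}}

```text
clock: 1.43
eef_pos: [175.6, 599.7, 248.0]
tcp_rot: [3.142, 0.001, 1.22]
contact_force: [0.0, -1.3, -0.2]
opening: 0.8
```

>>> {"method": "drive_tool", "body": {"deltas": [[-2.215,1.991,0,0],[-2.215,1.991,0,0],[-2.215,1.991,0,0],[-2.215,1.991,0,0],[-2.215,1.991,0,0],[-2.215,1.991,0,0],[-2.215,1.991,0,0],[-2.215,1.991,0,0],[-2.215,1.991,0,0],[-2.215,1.991,0,0],[-2.215,1.991,0,0],[-2.215,1.991,0,0]]}}

```text
clock: 2.43
eef_pos: [307.8, 266.3, 248.4]
tcp_rot: [3.141, -0.0, 1.221]
contact_force: [-0.6, 0.1, 0.1]
opening: 0.797
```

>>> {"method": "drive_tool", "body": {"deltas": [[-2.215,1.991,0,0],[-2.215,1.991,0,0],[-2.215,1.991,0,0],[-2.215,1.991,0,0],[-2.215,1.991,0,0],[-2.215,1.991,0,0],[-2.215,1.991,0,0],[-2.215,1.991,0,0],[-2.215,1.991,0,0],[-2.215,1.991,0,0],[-2.215,1.991,0,0],[-2.215,1.991,0,0]]}}

```text
clock: 3.43
eef_pos: [439.8, -66.0, 248.4]
tcp_rot: [3.141, -0.0, 1.22]
contact_force: [1.0, 1.2, 0.3]
opening: 0.806
```

>>> {"method": "drive_tool", "body": {"deltas": [[0,0,2,0],[0,0,2,0],[0,0,2,0],[0,0,2,0],[0,0,2,0],[0,0,0,0],[0,0,0,0]]}}

```text
clock: 4.02
eef_pos: [438.9, -64.4, 147.9]
tcp_rot: [-3.139, 0.0, 1.219]
contact_force: [-0.5, 0.6, 0.7]
opening: 0.804
```

```bash
cat > go.py <<'E'
import sys
from h import *
s=r.sense();p=s["eef_pos"];y=s["tcp_rot"][2];t=np.array(eval(sys.argv[1]),float)
d=t-p; print(p.round(1),'yaw',y.round(3),'tool cm',(np.array([np.cos(y)*d[0]+np.sin(y)*d[1],np.sin(y)*d[0]-np.cos(y)*d[1],-d[2]])/10).round(2),'roll',round(y-1.218,3),'F',s["contact_force"].round(1),'op',round(s["opening"],3))
E
python3 go.py "[440.6,-64.6,41]"
python3 - <<'E'
from h import *
p,d=cams.grab_frame("scene"); cv2.imwrite("pics/s1.png",cv2.resize(p[80:260,120:360,::-1],(800,600)))
E
```

```text
[438.9 -64.4 147.9] yaw 1.219 tool cm [ 0.04  0.17 10.69] roll 0.001 F [-0.5  0.6  0.7] op 0.804
```

View pics/s1.png

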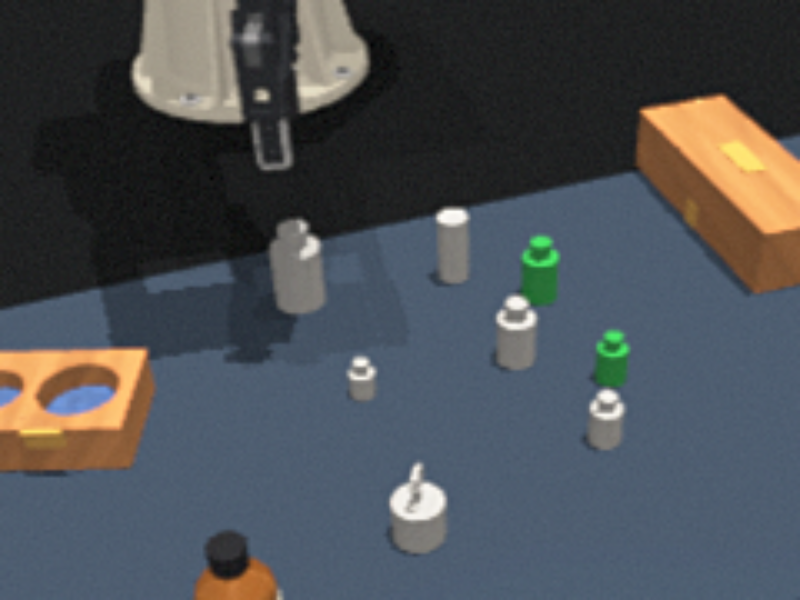

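```bash
python3 - <<'E'
from h import *
for n in("scene","top"):
    p,d=cams.grab_frame(n); W=cloud(n,p,d)
    if n=="scene":
        print(W[110:130:3,196:208:2].round(0).tolist())
    q=W[(abs(W[...,0]-440)<70)&(abs(W[...,1]+65)<50)&(W[...,2]>75)]
    for z in(115,125,135,145,155,165): 
        a=q[abs(q[:,2]-z)<5]; 
        if len(a): print(n,z,len(a),a[:,:2].min(0).round(0),a[:,:2].max(0).round(0))
    c=CP[n]
    for o in(-34,34):
        X=np.array([438.9+.938*o,-64.4-.345*o,133]); k=np.array(c["R"])@X+c["t"]; print(n,o,k[:2]/k[2]*c["fx"]+[c["cx"],c["cy"]])
E
```

```text
[[[486.0, -88.0, 194.0], [488.0, -84.0, 194.0], [490.0, -80.0, 194.0], [506.0, -79.0, 201.0], [484.0, -70.0, 189.0], [406.0, -50.0, 151.0]], [[499.0, -91.0, 193.0], [500.0, -87.0, 193.0], [500.0, -83.0, 192.0], [504.0, -79.0, 193.0], [504.0, -75.0, 192.0], [407.0, -51.0, 144.0]], [[497.0, -91.0, 185.0], [499.0, -88.0, 185.0], [486.0, -81.0, 178.0], [486.0, -77.0, 177.0], [480.0, -71.0, 173.0], [132.0, 4.0, -1.0]], [[474.0, -88.0, 167.0], [483.0, -86.0, 170.0], [480.0, -81.0, 168.0], [485.0, -77.0, 169.0], [480.0, -72.0, 166.0], [153.0, -1.0, -1.0]], [[472.0, -89.0, 159.0], [483.0, -87.0, 163.0], [479.0, -81.0, 160.0], [485.0, -78.0, 163.0], [482.0, -73.0, 160.0], [476.0, -67.0, 156.0]], [[182.0, -41.0, -0.0], [479.0, -87.0, 154.0], [480.0, -83.0, 154.0], [485.0, -79.0, 155.0], [482.0, -74.0, 153.0], [480.0, -69.0, 151.0]], [[200.0, -46.0, -1.0], [483.0, -88.0, 149.0], [482.0, -84.0, 147.0], [484.0, -80.0, 147.0], [483.0, -75.0, 146.0], [483.0, -71.0, 145.0]]]
scene 135 8 [409. -88.] [479. -49.]
scene 145 46 [406. -90.] [484. -43.]
scene 155 61 [403. -90.] [487. -42.]
scene 165 59 [408. -89.] [488. -43.]
scene -34 [205.77296294 117.17936432]
scene 34 [202.88804763 130.81842967]
top -34 [281.21780029 266.24981716]
top 34 [289.83634288 236.12695197]
```

>>> {"method": "drive_tool", "body": {"deltas": [[0.04,0.17,1.5,0],[0,0,1.5,0],[0,0,1.5,0],[0,0,1.5,0],[0,0,1.5,0],[0,0,1.5,0],[0,0,1,0],[0,0,0.7,0],[0,0,0,0],[0,0,0,0]]}}

```text
clock: 5.0
eef_pos: [441.5, -64.7, 41.6]
tcp_rot: [3.141, -0.0, 1.217]
contact_force: [0.1, 0.0, -0.0]
opening: 0.795
```

>>> {"method": "drive_tool", "body": {"deltas": [[0,0,0,0],[0,0,0,0],[0,0,0,0],[0,0,0,0],[0,0,0,0],[0,0,0,0],[0,0,0,0],[0,0,0,0]], "jaw": 1, "force": 40}}

```text
clock: 5.67
eef_pos: [441.2, -64.6, 42.0]
tcp_rot: [3.141, -0.0, 1.217]
contact_force: [-2.2, 0.3, 7.7]
opening: 0.427
```

>>> {"method": "drive_tool", "body": {"deltas": [[0,0,-0.3,0],[0,0,-0.7,0],[0,0,-1,0],[0,0,-1.5,0],[0,0,-1.5,0],[0,0,-1.5,0],[0,0,-1.5,0],[0,0,-1,0],[0,0,0,0],[0,0,0,0]]}}

```text
clock: 6.5
eef_pos: [441.6, -64.7, 131.8]
tcp_rot: [3.14, -0.0, 1.217]
contact_force: [-0.1, 0.0, -5.3]
opening: 0.433
```

```bash
python3 go.py "[532.2,-237.5,131]"
python3 - <<'E'
from h import *
p,d=cams.grab_frame("scene"); cv2.imwrite("pics/s2.png",cv2.resize(p[80:260,120:360,::-1],(800,600)))
E
```

```text
[441.6 -64.7 131.8] yaw 1.217 tool cm [-13.06  14.49   0.08] roll -0.001 F [-0.1  0.  -5.3] op 0.433
```

View pics/s2.png

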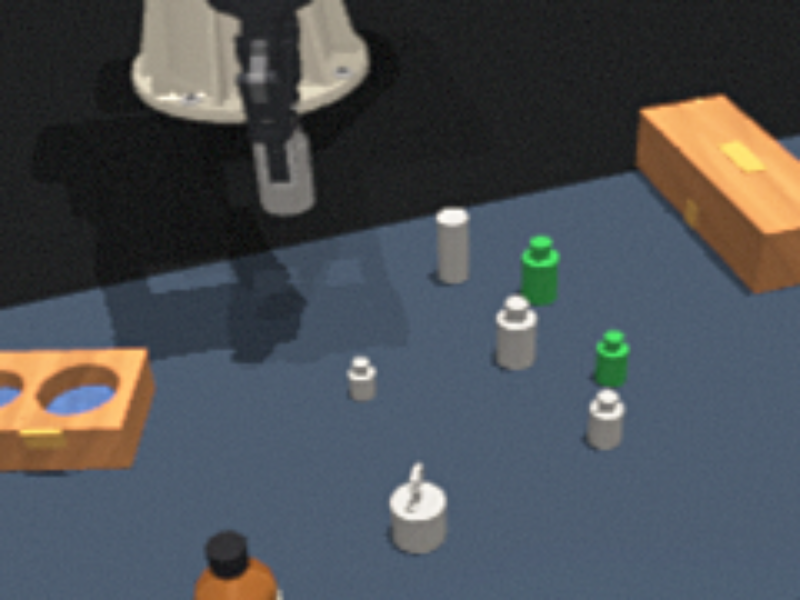

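```bash
python3 - <<'E'
from h import *
p,d=cams.grab_frame("scene"); W=cloud("scene",p,d)
q=(abs(W[...,0]-440)<40)&(abs(W[...,1]+65)<40)&(W[...,2]>85)&(W[...,2]<112)
v,u=np.nonzero(q); print(v.min(),v.max(),u.min(),u.max())
for vv in range(v.min(),v.max()+1): 
    uu=u[v==vv]; print(vv,uu.min(),uu.max(),W[vv,uu].min(0).round(),W[vv,uu].max(0).round())
c=CP["scene"]
for z in (91,105): 
  k=np.array(c["R"])@[441.6,-64.7,z]+c["t"]; print(k[:2]/k[2]*c["fx"]+[c["cx"],c["cy"]])
im=cv2.resize(p[100:150,175:235,::-1],(720,600),interpolation=cv2.INTER_CUBIC); cv2.imwrite("pics/s3.png",im)
E
```

```text
133 144 197 213
133 212 212 [449. -51. 111.] [449. -51. 111.]
134 211 212 [451. -55. 109.] [453. -52. 111.]
135 197 212 [440. -86. 107.] [455. -52. 110.]
136 198 212 [445. -85. 104.] [460. -52. 111.]
137 198 213 [445. -85.  98.] [459. -49. 110.]
138 198 213 [444. -85.  96.] [461. -50. 107.]
139 198 213 [443. -85.  93.] [459. -50. 105.]
140 198 213 [440. -85.  92.] [460. -51. 102.]
141 198 212 [439. -85.  91.] [459. -54. 100.]
142 199 212 [447. -85.  89.] [459. -55.  96.]
143 200 210 [451. -83.  90.] [461. -61.  94.]
144 203 207 [453. -77.  89.] [459. -68.  91.]
[206.5502975  139.84004158]
[205.89431229 134.76919174]
```

View pics/s3.png

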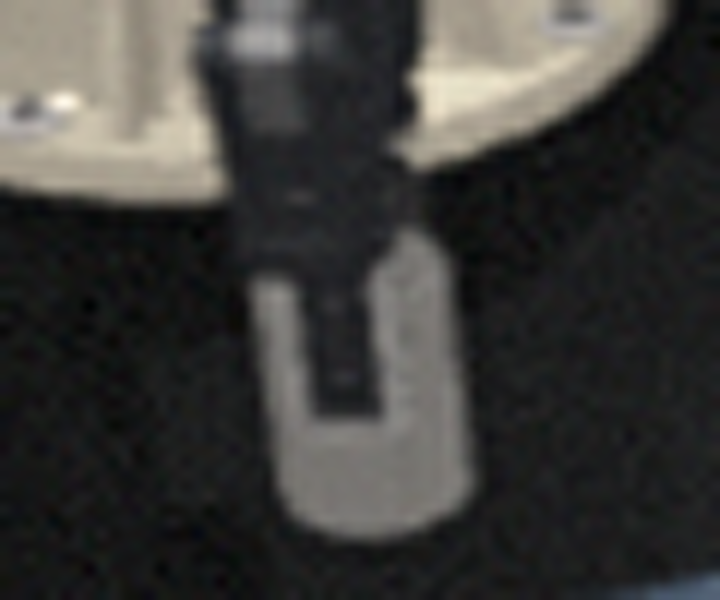

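>>> {"method": "drive_tool", "body": {"deltas": [[-0.8,0.85,0,0],[-1.4,1.55,0,0],[-1.4,1.55,0,0],[-1.4,1.55,0,0],[-1.4,1.55,0,0],[-1.4,1.55,0,0],[-1.4,1.55,0,0],[-1.4,1.55,0,0],[-1.4,1.55,0,0],[-1.06,1.24,0,0],[0,0,0,0],[0,0,0,0]]}}

```text
clock: 7.6
eef_pos: [531.6, -238.3, 130.0]
tcp_rot: [-3.14, -0.0, 1.216]
contact_force: [-0.2, -0.0, -5.3]
opening: 0.428
```

```bash
python3 go.py "[532.2,-237.5,59]"
python3 - <<'E'
from h import *
ims=[]
for n,(v,u) in (("top",(175,300)),("scene",(100,50))):
    p,d=cams.grab_frame(n); ims.append(cv2.resize(p[v:v+130,u:u+130,::-1],(400,400),interpolation=cv2.INTER_CUBIC))
cv2.imwrite("pics/s4.png",np.hstack(ims))
E
```

```text
[ 531.6 -238.3  130. ] yaw 1.216 tool cm [0.1  0.02 7.1 ] roll -0.002 F [-0.2 -0.  -5.3] op 0.428
```

View pics/s4.png

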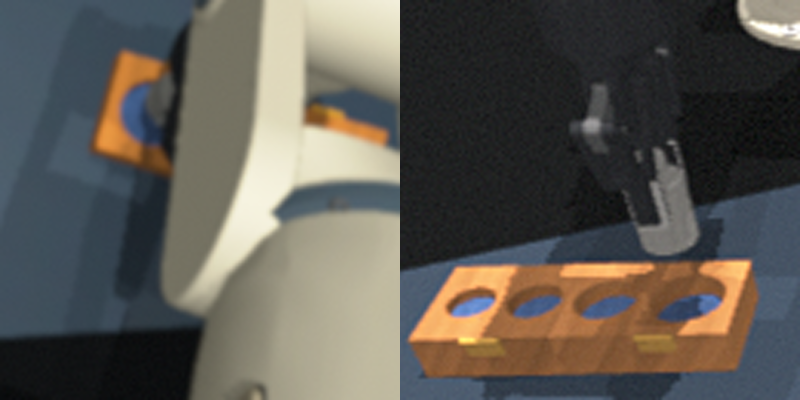

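```bash
python3 - <<'E'
from h import *
for x,y in((690,297),(607,299),(537,301),(471,303)): print(cast("scene",(x-400)*.325+50,y*.325+100,36).round(1))
# weight silhouette column
p,d=cams.grab_frame("scene"); W=cloud("scene",p,d)
q=(abs(W[...,0]-540)<40)&(abs(W[...,1]+240)<40)&(W[...,2]>85)&(W[...,2]<105)
for vv in range(170,186):
    uu=np.nonzero(q[vv])[0]
    if len(uu): print(vv,uu.min(),uu.max(),W[vv,uu].mean(0).round(1))
c=CP["scene"]
k=np.array(c["R"])@[531.6,-238.3,95]+c["t"]; print(k[:2]/k[2]*c["fx"]+[c["cx"],c["cy"]])
E
```

```text
[ 532.3 -236.6]
[ 511.4 -292.5]
[ 494.1 -339.6]
[ 478.  -383.9]
170 145 145 [ 530.8 -220.3  102.1]
171 145 145 [ 535.1 -220.8  102.5]
172 144 145 [ 538.  -222.2  102.2]
173 143 145 [ 540.7 -223.7  101.8]
174 141 146 [ 541.6 -225.1  100.3]
175 127 146 [ 542.2 -233.9  100.6]
176 128 146 [ 544.6 -237.9  100.8]
177 128 146 [ 544.9 -239.    98.7]
178 128 145 [ 545.5 -240.5   97. ]
179 129 144 [ 546.5 -241.    95.2]
180 129 143 [ 545.8 -242.6   92.7]
181 130 141 [ 546.6 -244.    91. ]
182 132 138 [ 546.4 -245.6   88.8]
[137.09243079 174.89449737]
```

>>> {"method": "drive_tool", "body": {"deltas": [[0.1,0.02,0.8,0],[0,0,1.2,0],[0,0,1.2,0],[0,0,1.2,0],[0,0,1.2,0],[0,0,0.6,0],[0,0,0.4,0],[0,0,0,0],[0,0,0,0],[0,0,0,0]]}}

```text
clock: 8.58
eef_pos: [532.9, -236.8, 65.8]
tcp_rot: [3.141, 0.0, 1.217]
contact_force: [0.1, 0.9, -5.0]
opening: 0.43
```

>>> {"method": "drive_tool", "body": {"deltas": [[0,0,0.1,0],[0,0,0.1,0],[0,0,0.1,0],[0,0,0.1,0],[0,0,0,0],[0,0,0,0],[0,0,0,0]]}}

```text
clock: 9.17
eef_pos: [532.5, -236.5, 61.3]
tcp_rot: [3.142, 0.0, 1.217]
contact_force: [0.4, -0.0, -4.3]
opening: 0.43
```

>>> {"method": "drive_tool", "body": {"deltas": [[0,0,0.1,0],[0,0,0.1,0],[0,0,0,0],[0,0,0,0]]}}

```text
clock: 9.5
eef_pos: [532.4, -236.5, 59.2]
tcp_rot: [-3.141, -0.0, 1.217]
contact_force: [0.2, 0.1, -5.5]
opening: 0.43
```

>>> {"method": "drive_tool", "body": {"deltas": [[0,0,0.1,0],[0,0,0,0],[0,0,0,0]]}}

```text
clock: 9.75
eef_pos: [532.4, -236.5, 58.2]
tcp_rot: [-3.141, -0.0, 1.217]
contact_force: [-0.3, 0.6, -4.7]
opening: 0.428
```

>>> {"method": "drive_tool", "body": {"deltas": [[0,0,0.1,0],[0,0,0,0],[0,0,0,0]]}}

```text
clock: 10.0
eef_pos: [532.5, -236.6, 58.1]
tcp_rot: [3.141, 0.0, 1.217]
contact_force: [-2.1, 0.6, 4.4]
opening: 0.431
```

>>> {"method": "drive_tool", "body": {"deltas": [[0,0,0,0]]}}

```text
clock: 10.08
eef_pos: [532.5, -236.6, 58.0]
tcp_rot: [3.141, 0.0, 1.217]
contact_force: [-2.7, 2.3, 5.6]
opening: 0.432
```

>>> {"method": "drive_tool", "body": {"deltas": [[0,0,0,0],[0,0,0,0],[0,0,0,0],[0,0,0,0],[0,0,0,0]], "jaw": 0.35}}

```text
clock: 10.5
eef_pos: [532.6, -236.6, 57.3]
tcp_rot: [3.141, 0.0, 1.217]
contact_force: [0.2, 0.1, 0.3]
opening: 0.652
```

>>> {"method": "drive_tool", "body": {"deltas": [[0,0,-0.5,0],[0,0,-1,0],[0,0,-1.5,0],[0,0,-2,0],[0,0,-2,0],[0,0,-2,0],[0,0,-1,0],[0,0,0,0],[0,0,0,0]]}}

```text
clock: 11.25
eef_pos: [532.6, -236.6, 157.7]
tcp_rot: [3.14, 0.0, 1.217]
contact_force: [0.8, -0.3, -0.9]
opening: 0.651
```

```bash
python3 go.py "[572,60.3,37]"
```

```text
[ 532.6 -236.6  157.7] yaw 1.217 tool cm [29.22 -6.6  12.07] roll -0.001 F [ 0.8 -0.3 -0.9] op 0.651
```

>>> {"method": "drive_tool", "body": {"deltas": [[2.435,-0.55,0,0],[2.435,-0.55,0,0],[2.435,-0.55,0,0],[2.435,-0.55,0,0],[2.435,-0.55,0,0],[2.435,-0.55,0,0],[2.435,-0.55,0,0],[2.435,-0.55,0,0],[2.435,-0.55,0,0],[2.435,-0.55,0,0],[2.435,-0.55,0,0],[2.435,-0.55,0,0]], "jaw": 0.4}}

```text
clock: 12.25
eef_pos: [570.9, 61.6, 155.7]
tcp_rot: [-3.139, 0.001, 1.217]
contact_force: [0.7, 0.7, -0.1]
opening: 0.6
```

>>> {"method": "drive_tool", "body": {"deltas": [[0,0,1.5,0],[0,0,1.5,0],[0,0,1.5,0],[0,0,1.5,0],[0,0,0,0],[0,0,0,0],[0,0,0,0]]}}

```text
clock: 12.83
eef_pos: [571.7, 60.3, 97.2]
tcp_rot: [-3.141, 0.0, 1.217]
contact_force: [-0.0, -0.8, 0.3]
opening: 0.596
```

```bash
python3 go.py "[572,60.3,37]"
python3 - <<'E'
from h import *
ims=[]
for n,(v,u) in (("top",(150,250)),("scene",(110,50))):
    p,d=cams.grab_frame(n); ims.append(cv2.resize(p[v:v+130,u-50*(n=="top"):u+210,::-1][:, :260],(520,320) if n=="top" else (520,320),interpolation=cv2.INTER_CUBIC))
    if n=="scene": blobs(n,p,d)
cv2.imwrite("pics/s5.png",ims[1])
E
```

```text
[571.7  60.3  97.2] yaw 1.217 tool cm [0.01 0.03 6.02] roll -0.001 F [-0.  -0.8  0.3] op 0.596
scene [276.8  34.6] 3865 [88 80] h408 mid [ 63.  286.4] topmean [614.4  40.6 408.3]
scene [275.6  88.3] 162 [33  9] h266 mid [313.4 173.9] topmean [598.   46.8 263.8]
scene [277.  129.4] 52 [ 6 12] h191 mid [469.5 110. ] topmean [620.3  41.5 188.2]
scene [255.  152.3] 170 [ 9 20] h55 mid [446.5  58. ] topmean [455.3  55.   54. ]
scene [275.5 160.9] 52 [11 12] h112 mid [543.5  74.2] topmean [601.7  48.5 110.4]
scene [274.1 178.8] 185 [12 20] h50 mid [570.1  59.5] topmean [572.4  58.1  49. ]
scene [227.7 192.5] 65 [ 8 11] h29 mid [563.8 -55.2] topmean [567.5 -56.5  27.6]
scene [301.  204.6] 128 [11 16] h38 mid [672.7  79.4] topmean [675.2  78.   37.3]
scene [244.7 232.9] 275 [17 25] h49 mid [712.  -65.6] topmean [711.1 -65.5  51. ]
scene [200.1 270.4] 114 [10 22] h39 mid [ 765.5 -170.2] topmean [ 770.6 -170.4   37.4]
```

View pics/s5.png

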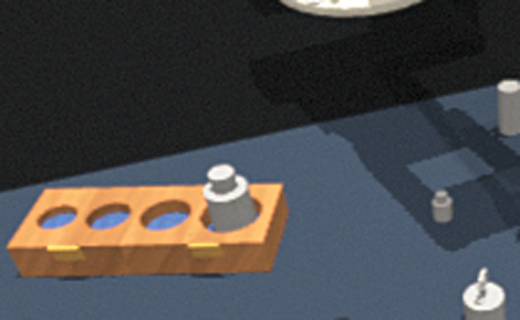

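500 stands upright in its well (pixel 230,200 in the crop). Now the 200.

>>> {"method": "drive_tool", "body": {"deltas": [[0,0,1,0],[0,0,1.2,0],[0,0,1.2,0],[0,0,1.2,0],[0,0,0.9,0],[0,0,0.5,0],[0,0,0,0],[0,0,0,0],[0,0,0,0]]}}

```text
clock: 13.68
eef_pos: [572.1, 60.5, 37.5]
tcp_rot: [3.141, -0.0, 1.217]
contact_force: [0.4, 0.5, -0.6]
opening: 0.603
```

>>> {"method": "drive_tool", "body": {"deltas": [[0,0,0,0],[0,0,0,0],[0,0,0,0],[0,0,0,0],[0,0,0,0],[0,0,0,0],[0,0,0,0]], "jaw": 1}}

```text
clock: 14.27
eef_pos: [572.3, 60.5, 38.0]
tcp_rot: [3.141, -0.0, 1.217]
contact_force: [-1.8, -0.4, 5.6]
opening: 0.31
```

>>> {"method": "drive_tool", "body": {"deltas": [[0,0,-0.3,0],[0,0,-0.7,0],[0,0,-1,0],[0,0,-1.5,0],[0,0,-2,0],[0,0,-2,0],[0,0,-2,0],[0,0,-1,0],[0,0,0,0],[0,0,0,0]]}}

```text
clock: 15.1
eef_pos: [572.0, 60.4, 142.7]
tcp_rot: [3.141, -0.0, 1.217]
contact_force: [-0.1, 0.4, -2.0]
opening: 0.305
```

```bash
python3 go.py "[511.8,-292.9,57]"
```

```text
[572.   60.4 142.7] yaw 1.217 tool cm [-35.23   6.61   8.57] roll -0.001 F [-0.1  0.4 -2. ] op 0.305
```

>>> {"method": "drive_tool", "body": {"deltas": [[-1.5,0.29,0,0],[-3.2,0.6,0,0],[-3.2,0.6,0,0],[-3.2,0.6,0,0],[-3.2,0.6,0,0],[-3.2,0.6,0,0],[-3.2,0.6,0,0],[-3.2,0.6,0,0],[-3.2,0.6,0,0],[-3.2,0.6,0,0],[-3.2,0.6,0,0],[-1.73,0.32,0,0]]}}

```text
clock: 16.1
eef_pos: [510.2, -295.7, 140.7]
tcp_rot: [-3.14, 0.0, 1.216]
contact_force: [0.0, 0.1, -1.7]
opening: 0.306
```

>>> {"method": "drive_tool", "body": {"deltas": [[0,0,0,0],[0,0,0,0],[0,0,0,0]]}}

```text
clock: 16.35
eef_pos: [511.0, -292.0, 141.1]
tcp_rot: [-3.139, -0.001, 1.216]
contact_force: [-0.0, -0.5, -2.7]
opening: 0.309
```

```bash
python3 go.py "[511.8,-292.9,57]"; cat > held.py <<'E'
import sys
from h import *
# held weight: silhouette columns in the scene view vs expected axis; args z range
lo,hi=float(sys.argv[1]),float(sys.argv[2])
e=r.sense()["eef_pos"]; p,d=cams.grab_frame("scene"); W=cloud("scene",p,d)
q=(np.hypot(W[...,0]-e[0],W[...,1]-e[1])<40)&(W[...,2]>lo)&(W[...,2]<hi)
c=CP["scene"]
for vv in range(384):
    uu=np.nonzero(q[vv])[0]
    if len(uu): print(vv,uu.min(),uu.max(),W[vv,uu].mean(0).round(1))
k=np.array(c["R"])@[e[0],e[1],(lo+hi)/2]+c["t"]; print('axis',k[:2]/k[2]*c["fx"]+[c["cx"],c["cy"]])
cv2.imwrite(sys.argv[3],cv2.resize(p[100:230,50:180,::-1],(500,500),interpolation=cv2.INTER_CUBIC))
E
python3 held.py 100 122 pics/s6.png
```

```text
[ 511.  -292.   141.1] yaw 1.216 tool cm [-0.05  0.1   8.41] roll -0.002 F [-0.  -0.5 -2.7] op 0.309
165 112 113 [ 512.5 -280.2  119.3]
166 112 113 [ 514.2 -280.6  118. ]
167 110 113 [ 518.  -282.7  118.5]
168 107 114 [ 519.5 -284.9  117.5]
169 107 114 [ 520.  -285.5  115.6]
170 100 114 [ 521.2 -292.3  115.7]
171 100 114 [ 520.7 -293.1  113.1]
172 101 114 [ 521.5 -292.7  110.9]
173 101 113 [ 522.4 -294.2  109.4]
174 102 112 [ 522.  -294.9  106.9]
175 102 110 [ 522.  -297.4  105. ]
176 106 106 [ 523.1 -297.9  103.4]
axis [107.61055011 169.20193278]
```

View pics/s6.png

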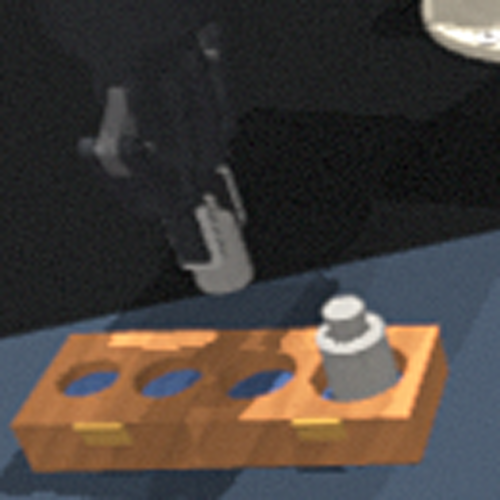

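>>> {"method": "drive_tool", "body": {"deltas": [[-0.05,0.1,0.8,0],[0,0,1.3,0],[0,0,1.5,0],[0,0,1.5,0],[0,0,1.3,0],[0,0,0.8,0],[0,0,0.5,0],[0,0,0.3,0],[0,0,0,0],[0,0,0,0]]}}

```text
clock: 17.23
eef_pos: [512.8, -293.9, 62.6]
tcp_rot: [3.141, 0.0, 1.217]
contact_force: [0.2, -0.0, -1.6]
opening: 0.31
```

>>> {"method": "drive_tool", "body": {"deltas": [[0,0,0.1,0],[0,0,0,0],[0,0,0,0]]}}

```text
clock: 17.48
eef_pos: [512.7, -293.9, 61.7]
tcp_rot: [3.141, 0.0, 1.217]
contact_force: [0.4, -0.1, -2.5]
opening: 0.312
```

>>> {"method": "drive_tool", "body": {"deltas": [[0,0,0.1,0],[0,0,0,0],[0,0,0,0]]}}

```text
clock: 17.73
eef_pos: [512.5, -293.8, 60.4]
tcp_rot: [3.142, 0.0, 1.217]
contact_force: [0.1, -0.4, -2.9]
opening: 0.306
```

>>> {"method": "drive_tool", "body": {"deltas": [[0,0,0.1,0],[0,0,0.05,0],[0,0,0,0],[0,0,0,0]]}}

```text
clock: 18.07
eef_pos: [512.4, -293.7, 58.7]
tcp_rot: [-3.141, -0.0, 1.217]
contact_force: [0.1, -1.1, -2.1]
opening: 0.309
```

>>> {"method": "drive_tool", "body": {"deltas": [[0,0,0.1,0],[0,0,0,0],[0,0,0,0]]}}

```text
clock: 18.32
eef_pos: [512.6, -293.8, 58.1]
tcp_rot: [3.141, 0.0, 1.217]
contact_force: [-1.5, 0.6, 3.2]
opening: 0.307
```

>>> {"method": "drive_tool", "body": {"deltas": [[0,0,0.05,0],[0,0,0,0],[0,0,0,0]]}}

```text
clock: 18.57
eef_pos: [512.6, -293.8, 58.0]
tcp_rot: [3.141, 0.0, 1.217]
contact_force: [-2.1, 1.0, 9.3]
opening: 0.309
```

Seated. Release, rise, go to the 100.

>>> {"method": "drive_tool", "body": {"deltas": [[0,0,0,0],[0,0,0,0],[0,0,0,0],[0,0,0,0],[0,0,0,0]], "jaw": 0.45}}

```text
clock: 18.98
eef_pos: [512.4, -293.8, 57.2]
tcp_rot: [-3.142, 0.0, 1.217]
contact_force: [0.3, -0.3, -0.3]
opening: 0.549
```

>>> {"method": "drive_tool", "body": {"deltas": [[0,0,-0.5,0],[0,0,-1,0],[0,0,-1.5,0],[0,0,-2,0],[0,0,-2,0],[0,0,-2,0],[0,0,-1,0],[0,0,0,0],[0,0,0,0]]}}

```text
clock: 19.73
eef_pos: [512.6, -293.9, 157.7]
tcp_rot: [3.14, 0.0, 1.217]
contact_force: [-0.2, -0.0, -0.4]
opening: 0.548
```

```bash
python3 go.py "[675.3,79.6,32]"
```

```text
[ 512.6 -293.9  157.7] yaw 1.217 tool cm [40.67  2.31 12.57] roll -0.001 F [-0.2 -0.  -0.4] op 0.548
```

>>> {"method": "drive_tool", "body": {"deltas": [[2.5,0.15,0,0],[3.5,0.2,0,0],[3.5,0.2,0,0],[3.5,0.2,0,0],[3.5,0.2,0,0],[3.5,0.2,0,0],[3.5,0.2,0,0],[3.5,0.2,0,0],[3.5,0.2,0,0],[3.5,0.2,0,0],[3.5,0.2,0,0],[3.17,0.16,0,0]]}}

```text
clock: 20.73
eef_pos: [674.8, 81.7, 155.4]
tcp_rot: [-3.139, 0.001, 1.217]
contact_force: [0.3, 0.3, 0.2]
opening: 0.55
```

>>> {"method": "drive_tool", "body": {"deltas": [[0,0,0,0],[0,0,1.5,0],[0,0,1.5,0],[0,0,1.5,0],[0,0,1.5,0],[0,0,0,0],[0,0,0,0],[0,0,0,0]]}}

```text
clock: 21.4
eef_pos: [675.0, 79.5, 97.2]
tcp_rot: [-3.141, 0.0, 1.217]
contact_force: [0.2, 0.1, -0.8]
opening: 0.547
```

```bash
python3 go.py "[675.3,79.6,32]"
```

```text
[675.   79.5  97.2] yaw 1.217 tool cm [0.02 0.02 6.52] roll -0.001 F [ 0.2  0.1 -0.8] op 0.547
```

>>> {"method": "drive_tool", "body": {"deltas": [[0,0,1,0],[0,0,1.3,0],[0,0,1.3,0],[0,0,1.3,0],[0,0,1,0],[0,0,0.6,0],[0,0,0,0],[0,0,0,0],[0,0,0,0]]}}

```text
clock: 22.15
eef_pos: [675.5, 79.8, 32.7]
tcp_rot: [3.141, -0.0, 1.217]
contact_force: [0.0, 0.6, -1.1]
opening: 0.549
```

>>> {"method": "drive_tool", "body": {"deltas": [[0,0,0,0],[0,0,0,0],[0,0,0,0],[0,0,0,0],[0,0,0,0],[0,0,0,0],[0,0,0,0]], "jaw": 1}}

```text
clock: 22.73
eef_pos: [675.6, 79.8, 33.2]
tcp_rot: [3.14, -0.001, 1.217]
contact_force: [-0.9, 0.2, 6.9]
opening: 0.234
```

>>> {"method": "drive_tool", "body": {"deltas": [[0,0,-0.3,0],[0,0,-0.7,0],[0,0,-1,0],[0,0,-1.5,0],[0,0,-2,0],[0,0,-2,0],[0,0,-2,0],[0,0,-1.5,0],[0,0,0,0],[0,0,0,0]]}}

```text
clock: 23.57
eef_pos: [675.9, 79.8, 144.1]
tcp_rot: [3.139, -0.001, 1.217]
contact_force: [0.1, -0.2, -1.5]
opening: 0.232
```

```bash
python3 go.py "[494.2,-340.7,56]"
```

```text
[675.9  79.8 144.1] yaw 1.217 tool cm [-45.74  -2.47   8.81] roll -0.001 F [ 0.1 -0.2 -1.5] op 0.232
```

>>> {"method": "drive_tool", "body": {"deltas": [[-2,-0.11,0,0],[-3.4,-0.18,0,0],[-3.4,-0.18,0,0],[-3.4,-0.18,0,0],[-3.4,-0.18,0,0],[-3.4,-0.18,0,0],[-3.4,-0.18,0,0],[-3.4,-0.18,0,0],[-3.4,-0.18,0,0],[-3.4,-0.18,0,0],[-3.4,-0.18,0,0],[-3.4,-0.18,0,0]]}}

```text
clock: 24.57
eef_pos: [517.3, -283.6, 141.2]
tcp_rot: [-3.14, -0.0, 1.217]
contact_force: [0.7, -1.0, -1.6]
opening: 0.238
```

>>> {"method": "drive_tool", "body": {"deltas": [[-3.3,-0.2,0,0],[-2,-0.1,0,0],[-1,-0.06,0,0],[0,0,0,0],[0,0,0,0],[0,0,0,0]]}}

```text
clock: 25.07
eef_pos: [494.0, -339.2, 141.9]
tcp_rot: [-3.141, -0.001, 1.217]
contact_force: [-0.6, -0.7, -0.1]
opening: 0.231
```

```bash
python3 go.py "[494.2,-340.7,57]"; python3 held.py 106 126 pics/s7.png
```

```text
[ 494.  -339.2  141.9] yaw 1.217 tool cm [-0.14  0.08  8.49] roll -0.001 F [-0.6 -0.7 -0.1] op 0.231
163 86 86 [ 493.4 -329.6  125.5]
164 86 86 [ 496.2 -329.8  124.8]
165 85 86 [ 499.6 -330.8  124.7]
166 84 87 [ 499.  -331.6  122.1]
167 83 87 [ 500.7 -332.9  121. ]
168 83 88 [ 500.1 -332.8  118.1]
169 74 88 [ 504.8 -340.5  120.7]
170 77 88 [ 501.4 -339.1  115.7]
171 78 87 [ 502.7 -339.8  114.2]
172 78 86 [ 501.9 -341.6  111.7]
173 79 84 [ 503.8 -342.8  110.8]
axis [ 82.55959875 167.96698591]
```

View pics/s7.png

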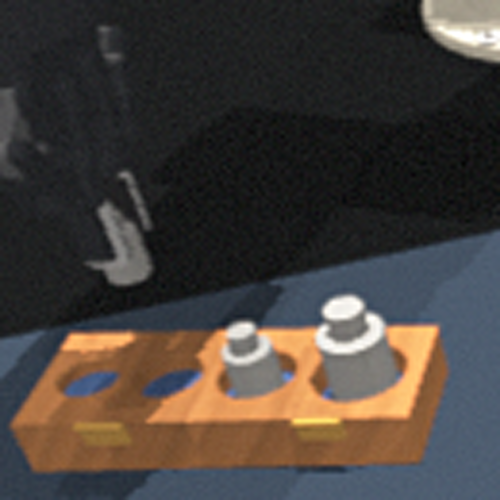

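>>> {"method": "drive_tool", "body": {"deltas": [[-0.1,0.05,0.8,0],[0,0,1.3,0],[0,0,1.5,0],[0,0,1.5,0],[0,0,1.3,0],[0,0,0.9,0],[0,0,0.5,0],[0,0,0.3,0],[0,0,0,0],[0,0,0,0],[0,0,0,0]]}}

```text
clock: 26.03
eef_pos: [494.3, -341.9, 61.9]
tcp_rot: [3.14, 0.0, 1.217]
contact_force: [0.1, -0.3, -0.7]
opening: 0.23
```

>>> {"method": "drive_tool", "body": {"deltas": [[0,0,0.1,0],[0,0,0.1,0],[0,0,0,0],[0,0,0,0]]}}

```text
clock: 26.37
eef_pos: [493.9, -341.6, 59.4]
tcp_rot: [3.141, 0.0, 1.217]
contact_force: [-0.4, -0.4, -0.3]
opening: 0.235
```

>>> {"method": "drive_tool", "body": {"deltas": [[0,0,0.1,0],[0,0,0,0],[0,0,0,0]]}}

```text
clock: 26.62
eef_pos: [493.8, -341.5, 58.2]
tcp_rot: [-3.141, -0.0, 1.217]
contact_force: [0.2, 0.7, -1.0]
opening: 0.232
```

>>> {"method": "drive_tool", "body": {"deltas": [[0,0,0.1,0],[0,0,0,0],[0,0,0,0]]}}

```text
clock: 26.87
eef_pos: [493.8, -341.6, 57.2]
tcp_rot: [-3.142, -0.0, 1.217]
contact_force: [-0.2, -0.2, -1.4]
opening: 0.232
```

>>> {"method": "drive_tool", "body": {"deltas": [[0,0,0.08,0],[0,0,0,0],[0,0,0,0]]}}

```text
clock: 27.12
eef_pos: [493.9, -341.6, 57.1]
tcp_rot: [3.142, 0.0, 1.217]
contact_force: [-2.7, 1.7, 7.1]
opening: 0.233
```

Seated. Release, rise, go to the 50.

>>> {"method": "drive_tool", "body": {"deltas": [[0,0,0,0],[0,0,0,0],[0,0,0,0],[0,0,0,0],[0,0,0,0]], "jaw": 0.5}}

```text
clock: 27.53
eef_pos: [493.8, -341.6, 56.4]
tcp_rot: [-3.141, -0.0, 1.217]
contact_force: [-0.1, -0.4, -0.3]
opening: 0.498
```

>>> {"method": "drive_tool", "body": {"deltas": [[0,0,-0.5,0],[0,0,-1,0],[0,0,-1.5,0],[0,0,-2,0],[0,0,-2,0],[0,0,-2,0],[0,0,-1,0],[0,0,0,0],[0,0,0,0]]}}

```text
clock: 28.28
eef_pos: [494.0, -341.7, 157.0]
tcp_rot: [3.14, 0.0, 1.217]
contact_force: [-0.5, -0.8, -0.1]
opening: 0.501
```

```bash
python3 go.py "[568,-54.6,30]"
```

```text
[ 494.  -341.7  157. ] yaw 1.217 tool cm [29.49 -3.01 12.7 ] roll -0.001 F [-0.5 -0.8 -0.1] op 0.501
```

>>> {"method": "drive_tool", "body": {"deltas": [[1.5,-0.2,0,0],[2.7,-0.27,0,0],[2.7,-0.27,0,0],[2.7,-0.27,0,0],[2.7,-0.27,0,0],[2.7,-0.27,0,0],[2.7,-0.27,0,0],[2.7,-0.27,0,0],[2.7,-0.27,0,0],[2.7,-0.27,0,0],[2.7,-0.27,0,0],[0.99,-0.11,0,0]]}}

```text
clock: 29.28
eef_pos: [567.4, -50.9, 155.0]
tcp_rot: [-3.139, -0.0, 1.218]
contact_force: [-0.3, -0.3, -0.0]
opening: 0.499
```

>>> {"method": "drive_tool", "body": {"deltas": [[0,0,0,0],[0,0,1.5,0],[0,0,1.5,0],[0,0,1.5,0],[0,0,1.5,0],[0,0,0,0],[0,0,0,0],[0,0,0,0]]}}

```text
clock: 29.95
eef_pos: [567.8, -55.1, 96.8]
tcp_rot: [-3.141, 0.0, 1.216]
contact_force: [0.9, 0.4, -0.1]
opening: 0.5
```

```bash
python3 go.py "[568,-54.6,30]"
```

```text
[567.8 -55.1  96.8] yaw 1.216 tool cm [0.06 0.   6.68] roll -0.002 F [ 0.9  0.4 -0.1] op 0.5
```

>>> {"method": "drive_tool", "body": {"deltas": [[0.06,0,1,0],[0,0,1.3,0],[0,0,1.3,0],[0,0,1.3,0],[0,0,1.1,0],[0,0,0.68,0],[0,0,0,0],[0,0,0,0],[0,0,0,0]]}}

```text
clock: 30.7
eef_pos: [568.5, -54.0, 30.1]
tcp_rot: [3.141, -0.0, 1.217]
contact_force: [0.2, -0.3, 0.4]
opening: 0.502
```

>>> {"method": "drive_tool", "body": {"deltas": [[0,0,0,0],[0,0,0,0],[0,0,0,0],[0,0,0,0],[0,0,0,0],[0,0,0,0],[0,0,0,0]], "jaw": 1, "force": 30}}

```text
clock: 31.28
eef_pos: [568.5, -54.0, 30.3]
tcp_rot: [3.141, -0.0, 1.217]
contact_force: [-2.3, 0.6, 6.0]
opening: 0.183
```

>>> {"method": "drive_tool", "body": {"deltas": [[0,0,-0.3,0],[0,0,-0.7,0],[0,0,-1,0],[0,0,-1.5,0],[0,0,-2,0],[0,0,-2,0],[0,0,-2,0],[0,0,-1.5,0],[0,0,0,0],[0,0,0,0]]}}

```text
clock: 32.12
eef_pos: [568.6, -54.0, 140.9]
tcp_rot: [3.139, -0.001, 1.217]
contact_force: [-0.3, -0.4, -0.3]
opening: 0.187
```

```bash
python3 go.py "[478.3,-383.9,56]"
```

```text
[568.6 -54.  140.9] yaw 1.217 tool cm [-34.07   2.96   8.49] roll -0.001 F [-0.3 -0.4 -0.3] op 0.187
```

>>> {"method": "drive_tool", "body": {"deltas": [[-1.5,0.13,0,0],[-3.1,0.27,0,0],[-3.1,0.27,0,0],[-3.1,0.27,0,0],[-3.1,0.27,0,0],[-3.1,0.27,0,0],[-3.1,0.27,0,0],[-3.1,0.27,0,0],[-3.1,0.27,0,0],[-3.1,0.27,0,0],[-3.1,0.27,0,0],[-1.57,0.13,0,0]]}}

```text
clock: 33.12
eef_pos: [476.2, -386.3, 138.5]
tcp_rot: [-3.14, 0.0, 1.215]
contact_force: [-0.1, -0.2, -1.5]
opening: 0.182
```

>>> {"method": "drive_tool", "body": {"deltas": [[0,0,0,0],[0,0,0,0],[0,0,0,0]]}}

```text
clock: 33.37
eef_pos: [477.5, -382.5, 138.9]
tcp_rot: [-3.14, -0.001, 1.217]
contact_force: [0.2, -0.7, 0.0]
opening: 0.183
```

```bash
python3 go.py "[478.3,-383.9,56]"; python3 held.py 105 128 pics/s8.png
```

```text
[ 477.5 -382.5  138.9] yaw 1.217 tool cm [-0.1   0.12  8.29] roll -0.001 F [ 0.2 -0.7  0. ] op 0.183
161 62 66 [ 469.7 -371.4  126.8]
162 62 65 [ 472.4 -372.8  126.3]
163 62 64 [ 473.  -374.4  124.6]
164 61 61 [ 477.9 -377.5  126. ]
165 61 62 [ 481.8 -376.5  125.7]
166 61 63 [ 481.1 -376.5  122.8]
167 61 63 [ 483.9 -376.6  122.1]
168 58 64 [ 487.1 -378.3  122.2]
169 53 64 [ 488.3 -382.4  121.6]
170 51 64 [ 487.7 -385.7  119.6]
171 55 64 [ 483.5 -384.2  113.9]
172 56 63 [ 484.2 -384.8  112.1]
173 57 61 [ 484.3 -386.5  110.1]
axis [ 60.05701512 168.25535167]
```

View pics/s8.png

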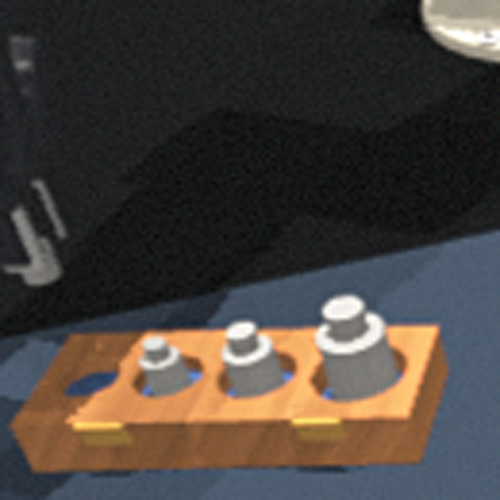

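>>> {"method": "drive_tool", "body": {"deltas": [[0,0.05,0.8,0],[0,0,1.3,0],[0,0,1.5,0],[0,0,1.5,0],[0,0,1.3,0],[0,0,0.8,0],[0,0,0.4,0],[0,0,0.2,0],[0,0,0,0],[0,0,0,0],[0,0,0,0]]}}

```text
clock: 34.33
eef_pos: [478.6, -384.3, 62.4]
tcp_rot: [3.14, 0.0, 1.217]
contact_force: [0.6, -0.9, -0.3]
opening: 0.186
```

>>> {"method": "drive_tool", "body": {"deltas": [[0,0,0.1,0],[0,0,0.1,0],[0,0,0,0],[0,0,0,0]]}}

```text
clock: 34.67
eef_pos: [478.1, -384.0, 59.8]
tcp_rot: [3.141, 0.0, 1.217]
contact_force: [0.0, 0.3, -0.9]
opening: 0.177
```

>>> {"method": "drive_tool", "body": {"deltas": [[0,0,0.1,0],[0,0,0,0],[0,0,0,0]]}}

```text
clock: 34.92
eef_pos: [478.1, -383.9, 58.6]
tcp_rot: [-3.141, -0.0, 1.217]
contact_force: [-0.4, -0.7, 0.0]
opening: 0.184
```

>>> {"method": "drive_tool", "body": {"deltas": [[0,0,0.1,0],[0,0,0,0],[0,0,0,0]]}}

```text
clock: 35.17
eef_pos: [478.1, -383.9, 57.6]
tcp_rot: [-3.141, -0.0, 1.217]
contact_force: [-0.4, -0.5, -0.1]
opening: 0.186
```

>>> {"method": "drive_tool", "body": {"deltas": [[0,0,0.1,0],[0,0,0,0],[0,0,0,0]]}}

```text
clock: 35.42
eef_pos: [478.1, -383.9, 56.6]
tcp_rot: [-3.141, -0.0, 1.217]
contact_force: [-0.5, -0.8, -0.2]
opening: 0.185
```

>>> {"method": "drive_tool", "body": {"deltas": [[0,0,0.08,0],[0,0,0,0],[0,0,0,0]]}}

```text
clock: 35.67
eef_pos: [478.2, -384.0, 56.4]
tcp_rot: [3.141, 0.0, 1.217]
contact_force: [-1.2, 1.3, 4.6]
opening: 0.184
```

>>> {"method": "drive_tool", "body": {"deltas": [[0,0,0,0],[0,0,0,0],[0,0,0,0],[0,0,0,0],[0,0,0,0]], "jaw": 0.5}}

```text
clock: 36.08
eef_pos: [478.1, -383.9, 55.8]
tcp_rot: [-3.141, -0.0, 1.217]
contact_force: [0.1, 0.1, 0.6]
opening: 0.5
```

>>> {"method": "drive_tool", "body": {"deltas": [[0,0,-0.5,0],[0,0,-1,0],[0,0,-1.5,0],[0,0,-2,0],[0,0,-2,0],[0,0,-2,0],[0,0,-2,0],[0,0,-2,0],[0,0,0,0],[0,0,0,0]]}}

```text
clock: 36.92
eef_pos: [478.8, -384.5, 187.9]
tcp_rot: [3.138, 0.001, 1.217]
contact_force: [-0.5, -0.8, 0.1]
opening: 0.499
```

>>> {"method": "drive_tool", "body": {"deltas": [[3,-2,0,0],[3,-2,0,0],[3,-2,0,0],[3,-2,0,0],[3,-2,0,0],[3,-2,0,0],[3,-1,0,0],[3,0,0,0],[3,0,0,0],[3,0,0,0],[0,0,0,0],[0,0,0,0]]}}

```text
clock: 37.92
eef_pos: [459.9, -56.2, 185.2]
tcp_rot: [-3.14, 0.0, 1.22]
contact_force: [-0.0, -1.0, -0.7]
opening: 0.499
```

```bash
python3 - <<'E'
from h import *
c=np.array([507,-306.]);u=np.array([-.345,-.938]);w=np.array([.938,-.345])
ims=[]
for n,(v,a) in (("top",(175,310)),("scene",(130,50))):
    p,d=cams.grab_frame(n); print(n);blobs(n,p,d); W=cloud(n,p,d)
    hsv=cv2.cvtColor(p,cv2.COLOR_RGB2HSV)
    rel=W[...,:2]-c; X=rel@u;Y=rel@w
    for nm,x,h in(("500",-73,83),("200",-14,70),("100",37,62),("50",83,55)):
        q=(abs(X-x)<16)&(abs(Y)<16)&(W[...,2]>h-5)
        print(nm,X[q].mean().round(1),Y[q].mean().round(1),np.percentile(W[q][:,2],90).round(1),q.sum())
    ims.append(cv2.resize(p[v:v+120,a:a+120,::-1],(400,400),interpolation=cv2.INTER_CUBIC))
cv2.imwrite("pics/s9.png",np.hstack(ims))
E
```

```text
top
top [312.7 132.2] 46 [10 14] h37 mid [ 745.3 -165.7] topmean [ 746.3 -163.1   35.1]
top [273.9 147. ] 141 [13 13] h52 mid [708.7 -61. ] topmean [708.3 -60.4  52.5]
top [306.2 289.7] 18983 [144 200] h676 mid [367.8 -78.9] topmean [327.2 -34.4 676.5]
top [231.4 248.8] 86 [10 11] h57 mid [455.2  59.8] topmean [454.8  59.1  55.1]
500 -70.1 2.9 84.2 25
200 -15.6 1.4 71.9 36
100 34.9 0.5 64.5 24
50 81.1 0.8 57.6 18
scene
scene [194.4   9.8] 870 [45 24] h401 mid [-449.2  129.3] topmean [491.  -68.6 399.4]
scene [197.6  31.7] 197 [36  9] h352 mid [-198.1   79.1] topmean [484.8 -64.1 350.1]
scene [199.2  77.2] 43 [7 9] h276 mid [153.8  -6.2] topmean [511.5 -76.6 273.1]
scene [205.9 110.8] 63 [12 16] h204 mid [308.9 -30.4] topmean [487.2 -70.3 202.7]
scene [255.  152.3] 168 [ 9 20] h55 mid [446.7  58. ] topmean [455.3  55.4  54.3]
scene [244.7 232.8] 273 [17 25] h48 mid [711.5 -65.3] topmean [710.3 -65.   50.3]
scene [200.1 270.5] 114 [10 22] h40 mid [ 765.9 -170.3] topmean [ 770.6 -170.2   37.9]
500 -72.7 2.6 83.8 67
200 -12.4 3.3 70.5 39
100 37.8 1.9 62.6 26
50 83.8 1.7 56.0 22
```

View pics/s9.png

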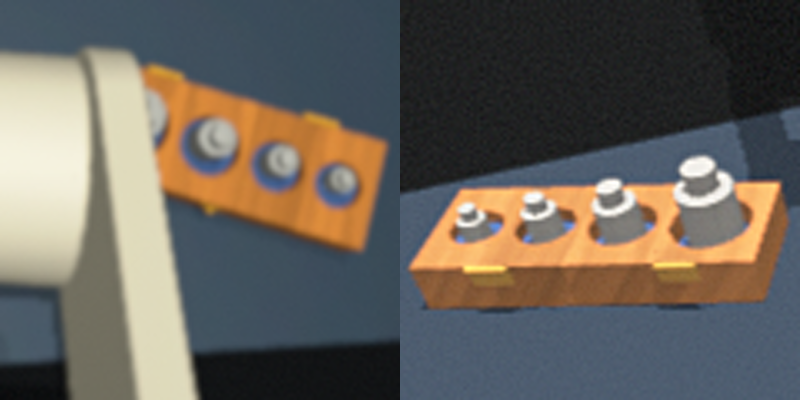

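All four weights stand upright within about 3.5 mm of their well centres, and the heights match the well floors. The look-alikes and the bottle haven't moved.

```bash
python3 -c "
from rig import job; print(job.sign_off())"
```

```text
the job is handed in; nothing more can be done
None
```

I put all four knob weights back into their own wells, set each one down gently until it touched the floor, released it, and handed the job in at about 38 s. I gripped each weight by its body, with the jaws set across the row of wells.

The last pictures, from both cameras, showed:
- **Placement:** each weight stands upright in its own well, within about 3.5 mm of the centre. The top camera saw only part of the 500 g weight, behind the arm.
- **Height:** the tops measured 84, 70–72, 63–64 and 56–58 mm, against 83, 70, 62 and 55 mm expected. The top camera read up to 2.6 mm high on the smallest weight, and the scene camera read within 1 mm on all four.
- **Other pieces:** the plain cylinder, hook weight and amber bottle measured within about 2 mm of where they stood at the start.

The two cameras disagree with each other by 2–3 mm. The gripper was clear of everything at hand-in, and no check failed.

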